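# Take up the slack in a cam clamp on a tilted welding stand

## Robot

A 6-joint arm with a two-finger parallel gripper is mounted at the origin on the work surface; the furniture and walls round the work are solid. World frame = base frame: x ahead of the robot, y to its left, z up, the work surface at z = 0. Lengths are in m, angles in rad, forces in N, time in s.
With the tool pointing down it reaches from about 0.3 to 0.775 m from the base axis. Payload 14.6 kg.
Tool frame: the origin (TCP) lies on the centre line of the jaws, within the pads' length; the fingertips stand 8 mm ahead of it and the grasp point (between the pads) lies 11 mm behind it; z points along the fingers, y is the line along which they close (so a half turn about z gives the same grasp; the last joint's range is limited). The gripper opens to 94 mm and grips with 3 to 60 N. Pads are 16 mm wide; open, the fingers measure 119 mm over their backs; the gripper's body (75 mm by 177 mm) begins 78 mm behind the grasp point.
Start: joints at [1.094, 0.3, 1.521, -0, 1.321, -0.067], TCP at [0.219, 0.504, 0.178] pointing down, gripper open.
Joint ranges: [-3.03, 3.03], [-0.79, 2.21], [0.23, 2.52], [-1.04, 4.18], [0, 3.07], [-2.55, 2.55]. Speed limits (rad/s): [2.22, 2.22, 2.57, 3.14, 3.14, 3.14].

## Interface

Orientations are given as a 3x3 rotation matrix whose columns are the frame's x, y, z axes.
In Python, from cell import robot, capture, camera_model, close_job, spotter gives the robot as it stands.
- The arm moves only by the shell command python3 -m creep 'ROWS' [FORCE]. ROWS is a JSON object of lists of equal length, an entry for each row: "claw": the opening, from 0 (shut) to 1 (fully open); "linear": the shift along the tool's x, y, z in mm, a list of three; "turn": the turn about the tool's z in rad. A call has 1 to 10 rows; each row is the pose to reach, as a shift and turn from the pose commanded when the call began, along the tool's axes at that moment; what a row does not reach only later rows make up. A row lasts 1/10 s, in which the tool goes at most 50 mm and 8.59 degrees, less where a joint would pass 70% of its speed; a pose out of reach is approached as far as the arm can. A call with a gripper value outside its range is refused whole. The fingers move at their own pace and stop on an object; FORCE is the grip in N (left out, the last holds). Time passes only in rows, so rows that repeat a pose let the fingers close. It gives the time, the measured TCP pose, the force, the opening and the grip force at its end, in the units of the state.
- robot.get_state(): the state, without advancing time (a new reading comes with each control period).
- capture(name): name is "scene" or "side" or "wrist"; returns (picture, depth): 480x640x3 uint8, red, green, blue; 480x640 float32, m along the optical axis (not along the pixel's ray), 0 where there is no reading.
- camera_model(name): a dict with "vertical_fov" (degrees; the focal length in pixels is half the picture's height over the tangent of half this angle, whatever the lens; pixels are square), "cx", "cy" (the principal point, pixels), "R" (3x3) and "t" (3): a world point X has camera coordinates R X + t; the wrist camera has in their place "mount" (4x4, takes a point from camera to tool coordinates, whose origin is the TCP and whose axes are the flange's). Camera axes: x right, y down, z forward; pixel columns grow to the right and rows downward; lengths in m; the calibration is good to about 2 mm. A picture is of the moment at which its call begins: read the wrist's pose just before it. camera_model takes no time and is no camera call.
- close_job(): hands the job in; it is judged then, once.
Trained networks look in the newest picture that a camera, given by its name, has taken for a name from the list of things; names that differ only in an ending like _2 or _b are one class to them, and where a whole thing is asked for, a point or a joint stands for the part that bears it (a point fixed in the world has none). Each returns a list of dicts, best first, with "p" (0 to 1); they miss things now and then, are a little off and sometimes report something else, mostly with a low value. They report only what shows in the picture. A call takes as long as a camera call.
- spotter.regions_of(camera, label): "region" (480x640 bool, what is visible of it) and "box" ([left, top, right, bottom] in pixels, round what is visible of it).
- spotter.spot_point(camera, label): "at" ([row, column] in pixels: a listed point, or the origin of a listed thing).
The state is a dict: "time_s": time; "joint_pos": joint angles; "dq": joint speeds; "effort": joint torques, N m; "eef_pos": TCP position; "eef_rot": TCP orientation; "ft_force": force on the tool from outside, world axes, zero at the start; "torque": the same for the moment, N m; "opening": opening from 0.0 (shut) to 1.0 (fully open); "grip_force": force on a finger pad.
Only numpy, scipy, OpenCV 4.12 (cv2) and the standard library are available. Lean on these libraries where they do the work, as an engineer would, in place of code of your own. Each camera call takes 0.05 s, during which the arm holds its last target. There are 200 camera calls.

## Task

The steel blank on the tilted welding stand is loose under its cam clamp: the lever is closed, but the clamp's rubber foot does not reach the blank. Flip the lever over to open the clamp, turn the wing nut about a quarter turn clockwise, and flip the lever back until it is fully home, so that the blank is gripped; leave the blank against its pins and do not disturb the things round the stand.

Things in the scene. Friction and masses are not known exactly. Their poses are not given: they have to be found in the camera images.
- clamp_stand: Steel welding stand bolted to the table (foot 178 x 136 mm); its face slopes at 30 degrees and rises along its own +x. Origin on the table under the stand, z up, y across. The clamp lies along x in mid-face: at the low side two grey cheeks (42 mm over all) carry the heel of a 27 mm wide bar and, above it, the cam lever; the bar's far end holds the wing nut over the blank.
- lever_pivot (a point): Point on the lever's hinge axis, midway between the cheeks. The axis is level, along the stand's y. The lever ball circles round it at 96 mm in the stand's x-z plane: seen from here the ball is 47 degrees above the stand's +x with the lever closed, goes up over the top, and ends 176 degrees from +x (level, towards -x) with it fully open.
- lever_ball (a point): Centre of the black ball, diameter 24 mm, at the end of the cam lever. The lever's 11 mm rod enters the ball from the pivot side; the other sides are free. With the lever closed the ball lies just beyond and above the wing nut, on the stand's high side.
- cam_lever (a joint): Lever angle, rad: 0 = closed, fully home (stop); grows as it opens, up over the top; 2.25 = fully open (stop). Friction, about 1.6 N at the ball, holds it wherever it is left. Closed, it lies over the wing nut (at most 0.1 at the start); opening it lifts the bar's nut end by about 9 mm.
- nut_wings (a point): Mid-point of the wing nut's wings: one flat bar 57 mm long (point x axis), 12 mm thick (y) and 24 mm high (z: the turning axis, pointing away from the clamp bar, whose top is 23 mm below this point; the wings' top is 11 mm above it). The axis is tilted from vertical towards the stand's -x: 30 degrees, or 35 with the lever open. The cam, the nearest tall part, is then 45 mm from the axis.
- adjusting_nut (a joint): Wing nut angle, rad; grows clockwise seen from above and lowers the foot 1.6 mm per rad. Starts between -0.25 and 0.25; range -0.5 to 3.0; stays where left. At 0 the wings lie 45 degrees anticlockwise of the clamp bar, seen from above. With the lever closed the foot meets the blank at about 0.45 with 4 N; each further rad adds about 8 N.
- rubber_foot: Round black rubber foot, diameter 22 mm, under the end of the nut's spindle; sprung, it presses on the middle of the blank when the clamp grips. Origin at the centre of its underside.
- blank_centre (a point): Centre of the sawn steel blank, 60 x 88 x 14 mm, that lies on the face plate against two pins below it and beside one pin at its -y side. It need not be handled.
- stack_upper: Bystander: the upper of two spare blanks, 60 x 88 x 14 mm, stacked on the table behind and to the left of the stand. Origin at the centre of its underside.
- welded_piece: Bystander: finished piece, a round bar 134 mm tall on a 95 x 60 mm plate, standing on the table to the left of the stack. Origin at the centre of its underside.
- magnet: Bystander: red three-cornered welding magnet, 77 x 110 x 24 mm, lying on the table in front and to the right of the stand. Origin at the centre of its underside.

How it is judged:
By the outcome, as a careful person would: the job done as asked, in the order asked, and still so for the second after the job is handed in, with the robot touching nothing.
It also fails if it takes over 64 s, if anything falls off the work surface, if the arm or the gripper's body presses on something with over 40 N, if the wrist force passes 120 N, or if a joint passes its speed limit or range.

## Working session

There is one attempt and no reset: what is moved stays moved. The work goes in short steps, Python scripts to look and compute and a shell command to move; the robot and the scene stay as the last step left them, time stands still between calls to the robot, and variables do not carry over. Pictures are saved under pics/ and viewed, at most 10 in all, crops included, and the job is handed in when it is done.

```bash
ls; mkdir -p pics
cat > h.py <<'E'
import numpy as np, cv2, json
from cell import robot, capture, camera_model, spotter
def cam(name):
    m=camera_model(name); f=240/np.tan(np.radians(m["vertical_fov"])/2)
    if "R" in m: R=np.array(m["R"]);t=np.array(m["t"]); T=np.eye(4);T[:3,:3]=R.T;T[:3,3]=-R.T@t
    else:
        s=robot.get_state(); E=np.eye(4);E[:3,:3]=s["eef_rot"];E[:3,3]=s["eef_pos"]; T=E@np.array(m["mount"])
    return m,f,T
def deproj(m,f,T,d,r,c,k=2):
    r=int(round(r));c=int(round(c)); w=d[max(r-k,0):r+k+1,max(c-k,0):c+k+1]; w=w[w>0]
    z=np.median(w) if w.size else np.nan
    return T[:3,:3]@np.array([(c-m["cx"])*z/f,(r-m["cy"])*z/f,z])+T[:3,3]
def proj(m,f,T,X):
    p=T[:3,:3].T@(np.asarray(X)-T[:3,3]); return p[1]/p[2]*f+m["cy"],p[0]/p[2]*f+m["cx"]
E
cat > a.py <<'E'
from h import *
np.set_printoptions(precision=4,suppress=True)
s=robot.get_state(); print(s["time_s"],np.array(s["eef_pos"]),np.array(s["eef_rot"]))
for n in ["scene","side"]:
    m,f,T=cam(n); p,d=capture(n); cv2.imwrite(f"pics/{n}0.png",p[:,:,::-1]); print(n,f,T[:3,3],{k:v for k,v in m.items() if k not in("R","t")})
    for l in ["lever_pivot","lever_ball","nut_wings","blank_centre","clamp_stand"]:
        for o in spotter.spot_point(n,l)[:2]: print(l,round(o["p"],2),o["at"],deproj(m,f,T,d,*o["at"]))
E
python3 a.py
```

```text
pics
0.0 [0.219  0.5042 0.177 ] [[-0.9172  0.3984 -0.0005]
 [ 0.3984  0.9172 -0.001 ]
 [ 0.0001 -0.0011 -1.    ]]
scene 565.558157525191 [-0.3532 -0.8134  0.7718] {'vertical_fov': 45.988806661781, 'cx': 321.97185370353577, 'cy': 241.4150046206556}
lever_pivot 0.58 [244.6, 367.7] [ 0.4804 -0.3576  0.1712]
lever_ball 0.56 [201.8, 390.3] [ 0.5444 -0.3648  0.2426]
lever_ball 0.42 [374.4, 407.6] [ 0.3554 -0.5288  0.0216]
nut_wings 0.6 [221.0, 387.0] [ 0.5355 -0.3666  0.2038]
nut_wings 0.4 [234.4, 392.7] [ 0.5669 -0.3676  0.1581]
blank_centre 0.83 [234.7, 396.0] [ 0.5752 -0.3707  0.1527]
clamp_stand 0.73 [300.8, 372.3] [ 0.5159 -0.3586  0.0088]
side 466.02853804062846 [ 0.0872 -1.018   0.5313] {'vertical_fov': 54.49602199555436, 'cx': 323.2024153085222, 'cy': 238.40682116079338}
lever_pivot 0.57 [253.7, 340.5] [ 0.4828 -0.3698  0.1707]
lever_ball 0.98 [207.7, 368.1] [ 0.5437 -0.3629  0.2462]
nut_wings 0.55 [232.3, 365.6] [ 0.5353 -0.3725  0.2044]
blank_centre 0.7 [254.2, 383.9] [ 0.5783 -0.3737  0.151 ]
blank_centre 0.7 [249.4, 379.5] [ 0.5732 -0.367   0.1599]
clamp_stand 0.88 [324.0, 353.4] [ 0.4963 -0.4006  0.0351]
```

View pics/scene0.png

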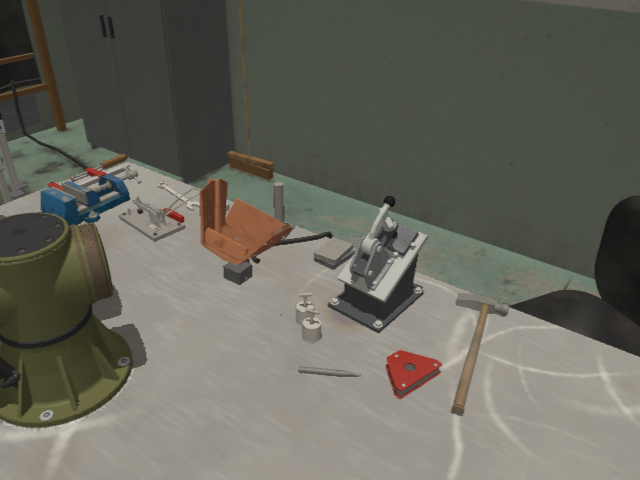

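View pics/side0.png

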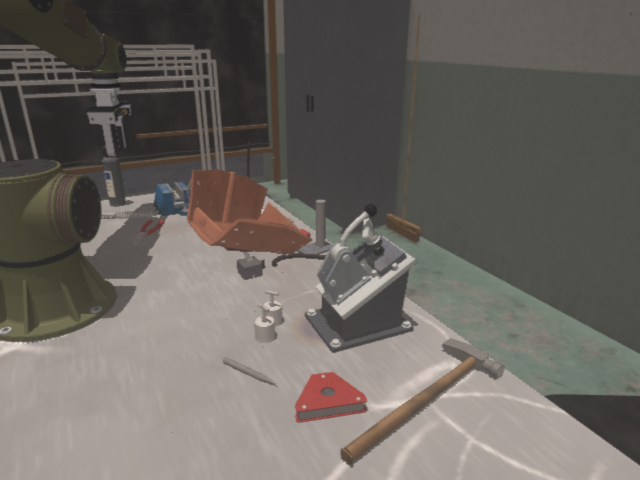

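The scene view shows the stand at about (375,265), with the lever closed and its ball at (390,201). In the side view the ball is at (370,210). The magnet is in front at (410,372) and the stack at (333,252). I'll lift and move over, then look with the wrist camera.

```bash
python3 -m creep '{"claw":[1,1,1,1,1,1,1,1,1,1],"linear":[[0,0,-50],[0,0,-100],[0,0,-150],[0,0,-200],[0,0,-240],[-30,-36,-243],[-60,-72,-243],[-90,-108,-243],[-120,-145,-243],[-150,-181,-243]],"turn":[0,0,0,0,0,0,0,0,0,0]}'
python3 -m creep '{"claw":[1,1,1,1,1,1,1,1,1,1],"linear":[[-32,-38,0],[-64,-77,0],[-96,-116,0],[-128,-155,0],[-160,-193,0],[-192,-232,0],[-224,-270,0],[-256,-309,0],[-288,-348,0],[-320,-387,0]],"turn":[0,0,0,0,0,0,0,0,0,0]}'
python3 -m creep '{"claw":[1,1,1,1,1,1],"linear":[[-32,-38,0],[-64,-77,0],[-96,-116,0],[-102,-125,0],[-102,-125,0],[-102,-125,0]],"turn":[0,0,0,0,0,0]}'
cat > b.py <<'E'
from h import *
np.set_printoptions(precision=4,suppress=True)
import sys
s=robot.get_state(); print(s["time_s"],np.array(s["eef_pos"]),np.array(s["eef_rot"]),s["joint_pos"])
for n in ["wrist","scene","side"]:
    m,f,T=cam(n); p,d=capture(n); cv2.imwrite(f"pics/{n}{sys.argv[1]}.png",p[:,:,::-1]); print(n,T[:3,3],T[:3,2])
    for l in ["lever_pivot","lever_ball","nut_wings","blank_centre"]:
        for o in spotter.spot_point(n,l)[:2]: print(l,round(o["p"],2),o["at"],deproj(m,f,T,d,*o["at"]))
    o=spotter.regions_of(n,"clamp_stand")
    if o:
        o=o[0]; print("stand",o["p"],o["box"])
        r,c=np.nonzero(o["region"]&(d>0)); z=d[r,c]
        P=(np.c_[(c-m["cx"])*z/f,(r-m["cy"])*z/f,z])@T[:3,:3].T+T[:3,3]; np.save(f"{n}_pts.npy",P)
E
python3 b.py 1
```

```text
time_s: 1.6
eef_pos: [0.2845, 0.2769, 0.4206]
eef_rot: [[-0.917, 0.398, 0.0], [0.398, 0.917, 0.0], [-0.0, 0.0, -1.0]]
ft_force: [1.4, 0.4, 0.5]
opening: 1.002
grip_force: 0.0
time_s: 2.6
eef_pos: [0.4232, -0.2036, 0.4207]
eef_rot: [[-0.917, 0.399, 0.001], [0.399, 0.917, -0.0], [-0.001, 0.0, -1.0]]
ft_force: [1.0, 0.2, 0.4]
opening: 1.004
grip_force: 0.0
time_s: 3.2
eef_pos: [0.4669, -0.3561, 0.4207]
eef_rot: [[-0.917, 0.398, 0.0], [0.398, 0.917, -0.0], [-0.0, 0.0, -1.0]]
ft_force: [0.0, 0.7, 0.1]
opening: 1.001
grip_force: 0.0
3.2 [ 0.4669 -0.3561  0.4207] [[-0.9172  0.3984  0.0003]
 [ 0.3984  0.9172 -0.0001]
 [-0.0003  0.     -1.    ]] [-0.714   0.3565  0.8974  0.0001  1.8874 -1.875 ]
wrist [ 0.3935 -0.3248  0.6279] [ 0.2511 -0.1109 -0.9616]
lever_pivot 0.59 [217.7, 327.5] [ 0.4897 -0.356   0.1796]
lever_ball 0.97 [282.1, 346.2] [ 0.5499 -0.3616  0.2513]
nut_wings 0.64 [267.2, 346.3] [ 0.5387 -0.3559  0.2368]
blank_centre 0.57 [273.7, 348.0] [ 0.5435 -0.3562  0.2472]
stand 0.94 [281.3, 159.6, 394.4, 308.2]
scene [-0.3532 -0.8134  0.7718] [ 0.7003  0.4755 -0.5324]
lever_pivot 0.6 [244.1, 368.0] [ 0.4804 -0.3574  0.1735]
lever_ball 0.91 [202.4, 389.1] [ 0.5433 -0.3632  0.2426]
nut_wings 0.75 [220.7, 387.4] [ 0.5353 -0.3667  0.2039]
blank_centre 0.97 [236.3, 392.7] [ 0.5686 -0.3673  0.1522]
stand 0.8 [326.6, 197.8, 427.1, 333.1]
side [ 0.0872 -1.018   0.5313] [ 0.4458  0.8013 -0.3991]
lever_pivot 0.63 [252.2, 341.4] [ 0.486  -0.3677  0.1731]
lever_ball 0.63 [206.6, 370.5] [ 0.5474 -0.3638  0.2478]
nut_wings 0.76 [230.3, 368.0] [ 0.5418 -0.3692  0.2059]
blank_centre 0.95 [251.4, 382.4] [ 0.576  -0.37    0.1563]
stand 0.76 [305.3, 206.4, 417.7, 351.9]
```

```bash
cat > c.py <<'E'
from h import *
np.set_printoptions(precision=4,suppress=True)
im=cv2.imread("pics/wrist1.png"); cv2.imwrite("pics/wrist1c.png",cv2.resize(im[140:330,240:440],None,fx=3,fy=3))
# triangulate spots
C={n:cam(n) for n in["wrist","scene","side"]}
S={"pivot":dict(wrist=(217.7,327.5),scene=(244.3,367.9),side=(253,341)),"ball":dict(wrist=(282.1,346.2),scene=(202.1,389.7),side=(207.2,369.3)),
"nut":dict(wrist=(267.2,346.3),scene=(220.9,387.2),side=(231.3,366.8)),"blank":dict(scene=(235.5,394.),side=(252.5,382.5))}
for k,v in S.items():
    A=np.zeros((3,3));b=np.zeros(3);L=[]
    for n,(r,c) in v.items():
        m,f,T=C[n]; u=T[:3,:3]@[(c-m["cx"])/f,(r-m["cy"])/f,1]; u/=np.linalg.norm(u); Q=np.eye(3)-np.outer(u,u); A+=Q;b+=Q@T[:3,3];L.append((Q,T[:3,3]))
    X=np.linalg.solve(A,b); print(k,X,[round(1e3*np.linalg.norm(Q@(X-t)),1) for Q,t in L])
rng=np.random.default_rng(0)
for n in ["scene","side","wrist"]:
    P=np.load(n+"_pts.npy"); best=(0,)
    for i in range(3000):
        a,b,c=P[rng.choice(len(P),3,False)]; nn=np.cross(b-a,c-a); L=np.linalg.norm(nn)
        if L<1e-5: continue
        nn/=L; nn*=np.sign(nn[2])
        if abs(nn[2]-.866)>.03: continue
        inl=abs((P-a)@nn)<.0015
        if inl.sum()>best[0]: best=(inl.sum(),inl)
    Q=P[best[1]]; _,_,V=np.linalg.svd(Q-Q.mean(0)); nn=V[2]*np.sign(V[2,2]); print(n,best[0],nn,"yaw",np.degrees(np.arctan2(-nn[1],-nn[0])))
    fo=P[(P[:,2]>.003)&(P[:,2]<.03)]
    if len(fo)>20: print(len(fo),cv2.minAreaRect((fo[:,:2]*1000).astype(np.float32)))
E
python3 c.py
```

```text
pivot [ 0.4915 -0.3556  0.1656] [np.float64(2.4), np.float64(3.9), np.float64(1.8)]
ball [ 0.5498 -0.3616  0.2436] [np.float64(3.2), np.float64(4.1), np.float64(3.1)]
nut [ 0.5505 -0.3585  0.1967] [np.float64(3.2), np.float64(2.3), np.float64(3.2)]
blank [ 0.5817 -0.3634  0.1475] [np.float64(1.6), np.float64(1.6)]
scene 719 [-0.5032  0.0381  0.8633] yaw -4.326193393073034
2026 ((539.6495361328125, -321.6002502441406), (210.80169677734375, 187.873779296875), 85.20735168457031)
side 842 [-0.4944  0.0122  0.8691] yaw -1.4107952816795244
2248 ((550.3453979492188, -219.55703735351562), (423.447265625, 178.79183959960938), 83.26954650878906)
wrist 3502 [-0.4964  0.0426  0.8671] yaw -4.906336505008104
1325 ((495.4967956542969, -355.2486572265625), (135.97799682617188, 99.06756591796875), 84.97792053222656)
```

View pics/wrist1c.png

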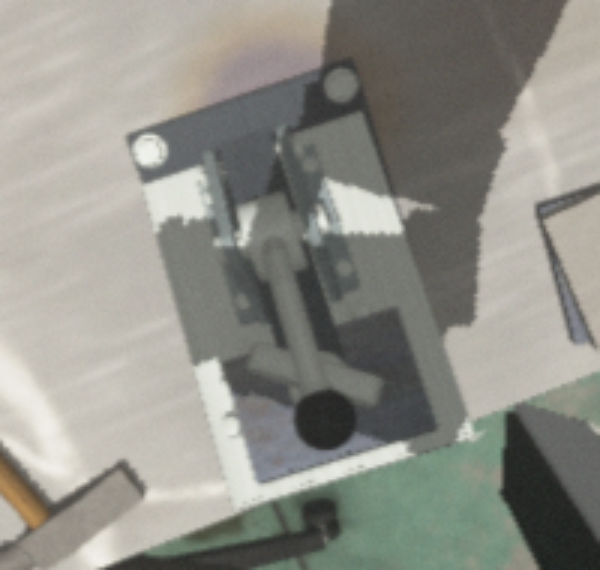

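Wrist crop: the ball is at (325,418), the cam at (275,235), and the wings run from (255,360) to (375,385). The stand's yaw comes out at about -5 degrees. Next I'll refine the ball position.

```bash
python3 -m creep '{"claw":[1,1,1,1,1],"linear":[[0,0,0],[0,0,0],[0,0,0],[0,0,0],[0,0,0]],"turn":[-0.14,-0.28,-0.323,-0.323,-0.323]}'
cat > d.py <<'E'
from h import *
from scipy.optimize import least_squares
np.set_printoptions(precision=4,suppress=True)
def ballfit(X0,names=("wrist","scene","side"),R=.012,rad=22):
    out={}; X0=np.array(X0); allP=[]
    for n in names:
        m,f,T=cam(n); p,d=capture(n); r,c=np.nonzero((d>0)&(p.max(2)<60)); z=d[r,c]
        P=(np.c_[(c-m["cx"])*z/f,(r-m["cy"])*z/f,z])@T[:3,:3].T+T[:3,3]
        P=P[np.linalg.norm(P-X0,axis=1)<rad/1000]
        if len(P)<15: print(n,len(P)); continue
        g=least_squares(lambda x:np.linalg.norm(P-x,axis=1)-R,X0,loss="soft_l1",f_scale=.002); print(n,len(P),g.x); allP.append(P)
    P=np.vstack(allP); g=least_squares(lambda x:np.linalg.norm(P-x,axis=1)-R,X0,loss="soft_l1",f_scale=.002); print("all",g.x)
    return g.x
if __name__=="__main__":
    import sys
    s=robot.get_state(); print(s["time_s"],s["joint_pos"])
    X=ballfit(eval(sys.argv[1])); E=np.array(s["eef_rot"]); print("tool shift mm for grasp pt on ball",1e3*(E.T@(X-np.array(s["eef_pos"]))-[0,0,-.011]))
E
python3 d.py [.551,-.3605,.2415]
```

```text
time_s: 4.6
eef_pos: [0.467, -0.3567, 0.4205]
eef_rot: [[-0.996, 0.088, -0.0], [0.088, 0.996, -0.0], [0.0, -0.0, -1.0]]
ft_force: [0.1, 0.2, -0.6]
opening: 0.998
grip_force: 0.0
4.6 [-0.7146  0.3576  0.8964 -0.      1.8875 -2.1969]
wrist 294 [ 0.552  -0.3599  0.2399]
scene 91 [ 0.5523 -0.3576  0.2391]
side 117 [ 0.5523 -0.3585  0.2394]
all [ 0.5523 -0.359   0.2397]
tool shift mm for grasp pt on ball [-85.1412   5.2143 191.8356]
```

```bash
python3 -m creep '{"claw":[1,1,1,1,1,1,1,1,1,1],"linear":[[-42,2,0],[-85,5,0],[-85,5,45],[-85,5,90],[-85,5,130],[-85,5,160],[-85,5,175],[-85,5,187],[-85,5,187],[-85,5,187]],"turn":[0,0,0,0,0,0,0,0,0,0]}'
python3 -m creep '{"claw":[0.2,0.2,0.2,0.2,0.2,0.2,0.2,0.2],"linear":[[0,0,0],[0,0,0],[0,0,0],[0,0,0],[0,0,0],[0,0,0],[0,0,0],[0,0,0]],"turn":[0,0,0,0,0,0,0,0]}' 12
```

```text
time_s: 5.75
eef_pos: [0.5523, -0.3592, 0.2345]
eef_rot: [[-0.996, 0.087, 0.001], [0.087, 0.996, -0.001], [-0.001, -0.001, -1.0]]
ft_force: [-0.5, 0.3, 1.0]
opening: 1.0
grip_force: 0.0
time_s: 6.55
eef_pos: [0.5521, -0.3591, 0.2335]
eef_rot: [[-0.996, 0.087, -0.0], [0.087, 0.996, -0.0], [0.0, -0.0, -1.0]]
ft_force: [-0.6, 0.9, 0.5]
opening: 0.356
grip_force: 0.0
```

```bash
python3 -m creep '{"claw":[0.2,0.2,0.2,0.2,0.2],"linear":[[0,0,0],[0,0,0],[0,0,0],[0,0,0],[0,0,0]],"turn":[0,0,0,0,0]}' 12
python3 -m creep '{"claw":[0.2,0.2,0.2,0.2,0.2,0.2,0.2,0.2,0.2],"linear":[[7,0,-6],[15,0,-11],[26,0,-16],[38,0,-20],[50,0,-22.5],[63,0,-23.5],[75,0,-22.5],[88,0,-20],[88,0,-20]],"turn":[0,0,0,0,0,0,0,0,0]}'
```

```text
time_s: 7.05
eef_pos: [0.5521, -0.3591, 0.2336]
eef_rot: [[-0.996, 0.087, -0.0], [0.087, 0.996, -0.0], [0.0, -0.0, -1.0]]
ft_force: [-1.6, 0.4, -0.2]
opening: 0.202
grip_force: 0.0
time_s: 7.95
eef_pos: [0.4629, -0.3514, 0.2542]
eef_rot: [[-0.996, 0.088, 0.0], [0.088, 0.996, -0.0], [-0.0, -0.0, -1.0]]
ft_force: [-0.3, 0.4, -0.0]
opening: 0.199
grip_force: 0.0
```

Run:
```python
from h import *
p,d=capture("side"); q,e=capture("wrist")
cv2.imwrite("pics/s2.png",np.hstack([cv2.resize(p[170:360,280:450,::-1],(400,447)),cv2.resize(q[150:340,240:410,::-1],(400,447))]))
```

```text
(no output)
```

View pics/s2.png

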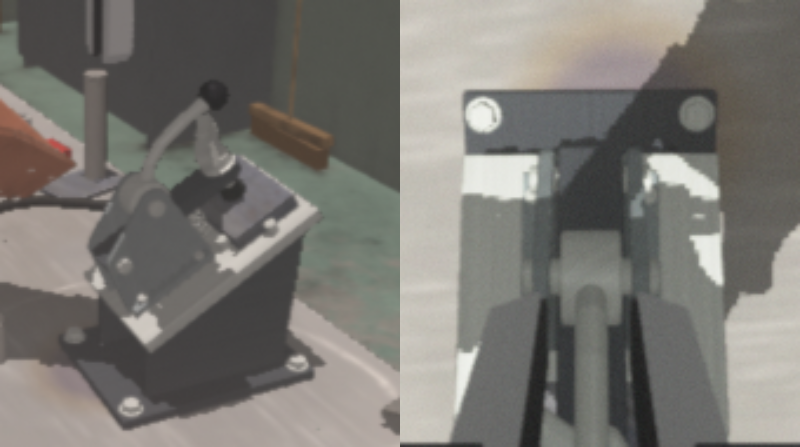

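Side crop: the ball is still at (213,95), so the lever never moved. At claw 0.2 the fingers passed around the ball without gripping. I'll recheck the ball, go back, and close the claw fully.

```bash
python3 -m creep '{"claw":[0.6,0.6,0.6,0.6,0.6,0.6],"linear":[[0,0,-50],[0,0,-70],[-45,0,-70],[-88,0,-70],[-88,0,-70],[-88,0,-70]],"turn":[0,0,0,0,0,0]}'
python3 d.py [.551,-.3605,.2415]
```

```text
time_s: 8.65
eef_pos: [0.5528, -0.3588, 0.3221]
eef_rot: [[-0.996, 0.086, -0.002], [0.086, 0.996, 0.001], [0.002, 0.001, -1.0]]
ft_force: [-0.9, 1.4, 1.3]
opening: 0.598
grip_force: 0.0
8.65 [-0.6313  0.5187  0.8918 -0.0001  1.7331 -2.1163]
wrist 599 [ 0.5523 -0.3596  0.24  ]
scene 91 [ 0.5522 -0.3577  0.2391]
side 119 [ 0.5522 -0.3585  0.2394]
all [ 0.5524 -0.3592  0.2399]
tool shift mm for grasp pt on ball [ 0.2258 -0.4376 93.2211]
```

```bash
python3 -m creep '{"claw":[0.6,0.6,0.6,0.6,0.3,0.1,0,0,0,0],"linear":[[0,0,40],[0,0,75],[0,0,91],[0,0,91],[0,0,91],[0,0,91],[0,0,91],[0,0,91],[0,0,91],[0,0,91]],"turn":[0,0,0,0,0,0,0,0,0,0]}' 12
```

```text
time_s: 9.8
eef_pos: [0.5521, -0.359, 0.2326]
eef_rot: [[-0.996, 0.087, 0.0], [0.087, 0.996, -0.0], [-0.0, -0.0, -1.0]]
ft_force: [-0.1, -0.3, -0.4]
opening: 0.128
grip_force: 0.0
```

```bash
python3 -m creep '{"claw":[0,0,0],"linear":[[0,0,0],[0,0,0],[0,0,0]],"turn":[0,0,0]}'
python3 - <<'E'
from h import *
p,d=capture("side"); q,e=capture("scene"); s=robot.get_state()
for n in("side","scene"):
    print(n,proj(*cam(n),s["eef_pos"]))
cv2.imwrite("pics/s3.png",np.hstack([cv2.resize(p[130:290,300:440,::-1],(400,457)),cv2.resize(q[120:280,320:460,::-1],(400,457))]))
E
```

```text
time_s: 10.1
eef_pos: [0.5521, -0.3591, 0.2325]
eef_rot: [[-0.996, 0.087, -0.0], [0.087, 0.996, 0.0], [0.0, 0.0, -1.0]]
ft_force: [0.1, 0.3, 0.2]
opening: 0.003
grip_force: 0.0
side (np.float64(213.67192580569954), np.float64(370.2595866925343))
scene (np.float64(204.15696090432687), np.float64(388.93493004447214))
```

View pics/s3.png

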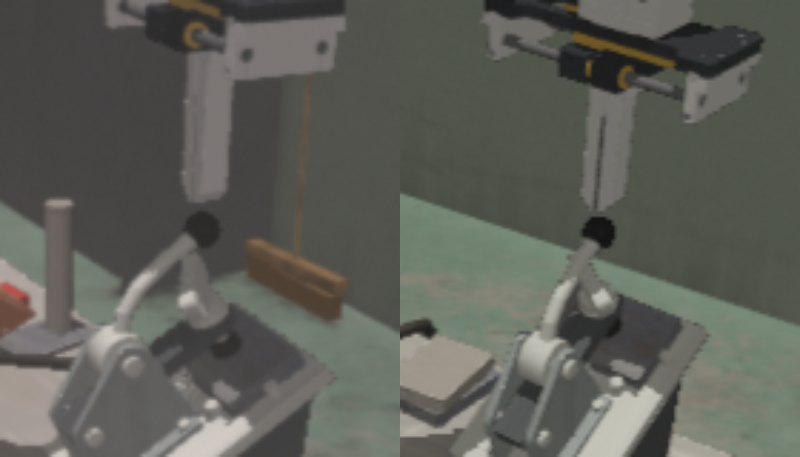

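The picture shows the closed fingertips stopping just above the ball: side crop tips at (205,200), ball at (203,230). The tips are shorter than the TCP figures suggest, so I'll measure them.

Run:
```python
from h import *
np.set_printoptions(precision=4,suppress=True)
s=robot.get_state(); t=np.array(s["eef_pos"]); print(t)
for n in("side","scene"):
    m,f,T=cam(n); p,d=capture(n); r,c=np.nonzero((d>0)&(p.max(2)>75)); z=d[r,c]
    P=(np.c_[(c-m["cx"])*z/f,(r-m["cy"])*z/f,z])@T[:3,:3].T+T[:3,3]
    k=(np.linalg.norm(P[:,:2]-t[:2],axis=1)<.025)&(P[:,2]>.245)&(P[:,2]<.33); Q=P[k]
    print(n,len(Q),"zmin",np.sort(Q[:,2])[[0,3,10,30]],"xy",Q[Q[:,2]<.29][:,:2].min(0),Q[Q[:,2]<.29][:,:2].max(0))
```

```text
[ 0.5521 -0.359   0.2325]
side 590 zmin [0.2594 0.2602 0.2625 0.2661] xy [ 0.5397 -0.3742] [ 0.5607 -0.3456]
scene 461 zmin [0.2587 0.2607 0.2647 0.2691] xy [ 0.5371 -0.373 ] [ 0.5632 -0.3449]
```

```bash
python3 -m creep '{"claw":[0.7,0.7,0.7,0.7,0.7,0.7,0.7,0.7,0.7,0.7],"linear":[[0,0,0],[0,0,0],[0,0,0],[0,0,0],[0,0,0],[0,0,0],[0,0,15],[0,0,25],[0,0,34],[0,0,34]],"turn":[0,0,0,0,0,0,0,0,0,0]}'
python3 -m creep '{"claw":[0,0,0,0,0,0,0,0,0,0],"linear":[[0,0,0],[0,0,0],[0,0,0],[0,0,0],[0,0,0],[0,0,0],[0,0,0],[0,0,0],[0,0,0],[0,0,0]],"turn":[0,0,0,0,0,0,0,0,0,0]}' 12
```

```text
time_s: 11.3
eef_pos: [0.5517, -0.3588, 0.197]
eef_rot: [[-0.996, 0.087, -0.002], [0.087, 0.996, 0.001], [0.002, 0.001, -1.0]]
ft_force: [-0.7, -0.1, 0.3]
opening: 0.701
grip_force: 0.0
time_s: 12.3
eef_pos: [0.5522, -0.3584, 0.1986]
eef_rot: [[-0.996, 0.086, -0.0], [0.086, 0.996, 0.001], [0.0, 0.001, -1.0]]
ft_force: [-0.7, 5.5, 1.3]
opening: 0.243
grip_force: 12.0
```

```bash
python3 -m creep '{"claw":[0,0,0,0,0,0,0,0,0],"linear":[[7,0,-6],[15,0,-11],[26,0,-16],[38,0,-20],[50,0,-22.5],[63,0,-23.5],[75,0,-22.5],[88,0,-20],[88,0,-20]],"turn":[0,0,0,0,0,0,0,0,0]}'
```

```text
time_s: 13.2
eef_pos: [0.463, -0.351, 0.2184]
eef_rot: [[-0.996, 0.087, -0.001], [0.087, 0.996, 0.001], [0.001, 0.001, -1.0]]
ft_force: [1.8, 4.8, -6.6]
opening: 0.249
grip_force: 12.0
```

```bash
python3 -m creep '{"claw":[0,0,0,0,0,0,0,0,0,0],"linear":[[10,0,4],[21,0,11],[32,0,18],[41,0,27],[49,0,36],[56,0,47],[62,0,59],[65,0,70],[67,0,80],[67,0,88]],"turn":[0,0,0,0,0,0,0,0,0,0]}'
python3 -m creep '{"claw":[0,0],"linear":[[0,0,0],[0,0,0]],"turn":[0,0]}'
```

```text
time_s: 14.2
eef_pos: [0.3969, -0.3456, 0.1308]
eef_rot: [[-0.996, 0.087, -0.001], [0.087, 0.996, -0.0], [0.001, -0.0, -1.0]]
ft_force: [-3.9, 5.2, 1.9]
opening: 0.245
grip_force: 12.0
time_s: 14.4
eef_pos: [0.3971, -0.3456, 0.1308]
eef_rot: [[-0.996, 0.087, -0.001], [0.087, 0.996, 0.0], [0.001, 0.0, -1.0]]
ft_force: [-3.9, 4.0, -0.2]
opening: 0.244
grip_force: 12.0
```

```bash
python3 -m creep '{"claw":[0,0,0,0.7,0.7,0.7,0.7,0.7,0.7,0.7],"linear":[[0,0,4],[0,0,8],[0,0,8],[0,0,0],[0,0,0],[0,0,0],[0,0,0],[0,0,-50],[0,0,-100],[-40,0,-130]],"turn":[0,0,0,0,0,0,0,0,0,0]}'
python3 -m creep '{"claw":[0.5,0.5,0.5,0.5],"linear":[[-40,0,-40],[-55,0,-70],[-55,0,-70],[-55,0,-70]],"turn":[0,0,0,0]}'
python3 - <<'E'
from h import *
from d import ballfit
np.set_printoptions(precision=4,suppress=True)
s=robot.get_state(); print(s["time_s"],np.array(s["eef_pos"]),s["joint_pos"])
X=ballfit([.395,-.3455,.174])
for n in["wrist","side","scene"]:
    m,f,T=cam(n); p,d=capture(n); cv2.imwrite(f"pics/{n}4.png",p[:,:,::-1]); np.save(n+"4d.npy",d)
    for l in ["nut_wings","lever_pivot"]:
        for o in spotter.spot_point(n,l)[:2]: print(n,l,round(o["p"],2),o["at"],deproj(m,f,T,d,*o["at"]))
a=cv2.imread("pics/wrist4.png");b=cv2.imread("pics/side4.png")
r,c=map(int,proj(*cam("wrist"),[.54,-.358,.205])); print(r,c)
cv2.imwrite("pics/s4.png",np.hstack([cv2.resize(a[r-80:r+80,c-70:c+70],(400,457)),cv2.resize(b[190:310,300:405],(400,457))]))
E
```

```text
time_s: 15.4
eef_pos: [0.4363, -0.35, 0.2656]
eef_rot: [[-0.996, 0.089, 0.003], [0.089, 0.996, -0.004], [-0.004, -0.004, -1.0]]
ft_force: [0.1, -0.9, -0.0]
opening: 0.696
grip_force: 0.0
time_s: 15.8
eef_pos: [0.4925, -0.3539, 0.33]
eef_rot: [[-0.996, 0.086, -0.0], [0.086, 0.996, 0.0], [0.0, 0.0, -1.0]]
ft_force: [-0.8, 0.4, -0.8]
opening: 0.502
grip_force: 0.0
15.8 [ 0.4925 -0.3539  0.33  ] [-0.6834  0.3773  1.0734 -0.0002  1.6911 -2.1678]
wrist 3
scene 110 [ 0.3981 -0.3453  0.1697]
side 66 [ 0.3984 -0.346   0.1704]
all [ 0.3982 -0.3457  0.1698]
wrist nut_wings 0.85 [279.4, 321.5] [ 0.5417 -0.3572  0.2182]
wrist lever_pivot 0.55 [218.6, 316.1] [ 0.4912 -0.3585  0.183 ]
side nut_wings 0.58 [228.8, 362.4] [ 0.5299 -0.3671  0.2093]
side lever_pivot 0.8 [251.7, 337.9] [ 0.4821 -0.3638  0.1723]
scene nut_wings 0.49 [219.0, 385.0] [ 0.5304 -0.3643  0.21  ]
scene lever_pivot 0.8 [243.2, 369.3] [ 0.4811 -0.3591  0.1761]
271 321
```

View pics/s4.png

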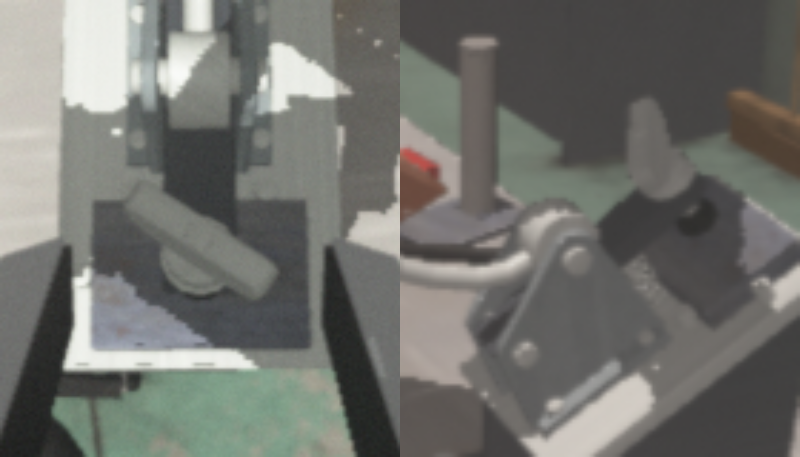

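The lever is fully open: the ball is at (0.398,-0.346,0.170), a swing of about 2.17 rad, and the pivot works out to about (0.493,-0.354,0.164). In the left crop the wings run from (140,195) to (265,285). Next I'll measure them in the tilted frame.

```bash
cat > nut.py <<'E'
from h import *
np.set_printoptions(precision=4,suppress=True)
def nut(tilt=35,names=("wrist","scene","side"),d0=None,yaw=-5,c0=(.545,-.3582,.205)):
    y=np.radians(yaw);t=np.radians(tilt)
    ex=np.array([np.cos(y),np.sin(y),0]);ey=np.array([-np.sin(y),np.cos(y),0]);ez=np.array([0,0,1.])
    F=np.c_[np.cos(t)*ex+np.sin(t)*ez, ey, -np.sin(t)*ex+np.cos(t)*ez]; c0=np.array(c0)
    for n in names:
        m,f,T=cam(n); p,d=capture(n); r,c=np.nonzero(d>0); z=d[r,c]
        P=((np.c_[(c-m["cx"])*z/f,(r-m["cy"])*z/f,z])@T[:3,:3].T+T[:3,3]-c0)@F*1e3
        Q=P[(np.hypot(P[:,0],P[:,1])<38)&(abs(P[:,2])<25)]
        top=np.percentile(Q[:,2],98); W=Q[(Q[:,2]>top-7)]
        (cx,cy),(w,h),a=cv2.minAreaRect(W[:,:2].astype(np.float32))
        _,_,V=np.linalg.svd(W[:,:2]-W[:,:2].mean(0)); ang=(np.degrees(np.arctan2(V[0,1],V[0,0]))+90)%180-90
        C=c0+F@(np.array([cx,cy,top-11])/1e3)
        print(n,len(W),"top",round(top,1),"rect c",round(cx,1),round(cy,1),"size",round(w,1),round(h,1),"angle from bar ccw",round(ang,1),"nut rad",round(np.radians(45-ang),2),"centre",C)
if __name__=="__main__":
    s=robot.get_state(); print(s["time_s"],np.array(s["eef_pos"])); nut()
E
python3 nut.py
```

```text
16.4 [ 0.4922 -0.3539  0.3306]
wrist 748 top 15.2 rect c -1.5 -1.2 size 57.0 12.5 angle from bar ccw 56.4 nut rad -0.2 centre [ 0.5413 -0.3591  0.2075]
scene 138 top 15.2 rect c -3.6 -1.1 size 57.2 11.9 angle from bar ccw 56.2 nut rad -0.2 centre [ 0.5396 -0.3589  0.2064]
side 143 top 13.7 rect c -2.9 -2.3 size 54.8 12.5 angle from bar ccw 56.1 nut rad -0.19 centre [ 0.5409 -0.3601  0.2056]
```

```bash
python3 -m creep '{"claw":[0.45,0.45,0.45,0.45,0.45,0.45,0.45,0.45,0.45,0.45],"linear":[[-25,0,0],[-49,-1,0],[-49,-1,0],[-49,-1,0],[-49,-1,0],[-49,-1,0],[-49,-1,0],[-49,-1,0],[-49,-1,20],[-49,-1,40]],"turn":[0.15,0.3,0.45,0.6,0.75,0.9,1.05,1.2,1.35,1.5]}' 15
python3 -m creep '{"claw":[0.45,0.45,0.45,0.45,0.45,0.45,0.45,0.45],"linear":[[0,0,20],[0,0,30],[0,0,40],[0,0,50],[0,0,55],[0,0,60],[0,0,60],[0,0,60]],"turn":[0.15,0.3,0.45,0.6,0.75,0.755,0.755,0.755]}'
```

```text
time_s: 17.55
eef_pos: [0.5412, -0.3592, 0.2903]
eef_rot: [[0.022, 1.0, 0.001], [1.0, -0.022, -0.001], [-0.001, 0.001, -1.0]]
ft_force: [0.6, -1.0, 0.0]
opening: 0.447
grip_force: 0.0
time_s: 18.35
eef_pos: [0.5411, -0.3591, 0.2308]
eef_rot: [[0.694, 0.72, 0.0], [0.72, -0.694, -0.0], [0.0, 0.0, -1.0]]
ft_force: [-0.8, 0.5, -0.2]
opening: 0.451
grip_force: 0.0
```

```bash
python3 -m creep '{"claw":[0.45,0.45,0.45,0.45,0,0,0,0,0,0],"linear":[[0,0,20],[0,0,40],[0,0,55],[0,0,55],[0,0,55],[0,0,55],[0,0,55],[0,0,55],[0,0,55],[0,0,55]],"turn":[0,0,0,0,0,0,0,0,0,0]}' 12
```

```text
time_s: 19.35
eef_pos: [0.5406, -0.3584, 0.1765]
eef_rot: [[0.696, 0.718, -0.001], [0.718, -0.696, 0.001], [0.0, -0.002, -1.0]]
ft_force: [-7.4, 7.1, 5.6]
opening: 0.181
grip_force: 11.1
```

```bash
python3 -m creep '{"claw":[0,0,0,0,0],"linear":[[0,0,0],[0,0,0],[0,0,0],[0,0,0],[0,0,0]],"turn":[0.14,0.28,0.42,0.56,0.7]}'
python3 -m creep '{"claw":[0,0,0,0,0,0],"linear":[[0,0,0],[0,0,0],[0,0,0],[0,0,0],[0,0,0],[0,0,0]],"turn":[0.14,0.28,0.42,0.56,0.7,0.72]}'
```

```text
time_s: 19.85
eef_pos: [0.5408, -0.3576, 0.1771]
eef_rot: [[0.995, 0.095, -0.0], [0.095, -0.995, 0.002], [-0.0, -0.002, -1.0]]
ft_force: [-7.2, 13.5, 9.9]
opening: 0.136
grip_force: 11.9
time_s: 20.45
eef_pos: [0.5416, -0.3578, 0.1773]
eef_rot: [[0.812, -0.584, 0.002], [-0.584, -0.812, 0.001], [0.001, -0.002, -1.0]]
ft_force: [-2.3, 9.3, 10.0]
opening: 0.155
grip_force: 14.0
```

Opening now, rising, and measuring the nut.

```bash
python3 -m creep '{"claw":[0.5,0.5,0.5,0.5,0.5,0.5,0.5,0.5,0.5,0.5],"linear":[[0,0,0],[0,0,0],[0,0,0],[0,0,0],[0,0,-30],[0,0,-70],[0,0,-110],[0,0,-150],[0,0,-155],[0,0,-155]],"turn":[0,0,0,0,0,0,0,0,0,0]}'
python3 nut.py; python3 -c "
from h import *; print(robot.get_state()['joint_pos'])
from d import ballfit; ballfit([.398,-.3457,.17],('scene','side'))"
```

```text
time_s: 21.45
eef_pos: [0.5412, -0.3594, 0.3312]
eef_rot: [[0.814, -0.581, 0.001], [-0.581, -0.814, -0.001], [0.002, 0.0, -1.0]]
ft_force: [0.5, 0.2, -0.5]
opening: 0.496
grip_force: 0.0
21.45 [ 0.5412 -0.3594  0.3312]
wrist 642 top 13.3 rect c 0.6 -0.6 size 12.5 54.9 angle from bar ccw -25.5 nut rad 1.23 centre [ 0.5441 -0.3587  0.2072]
scene 159 top 15.0 rect c -3.2 -0.5 size 16.0 56.3 angle from bar ccw -24.3 nut rad 1.21 centre [ 0.5401 -0.3582  0.2064]
side 182 top 12.8 rect c -2.1 -0.8 size 14.2 56.2 angle from bar ccw -25.3 nut rad 1.23 centre [ 0.5422 -0.3588  0.2053]
[-6.42432269e-01  4.92914313e-01  9.15014813e-01 -3.78212503e-05
  1.73657144e+00  1.54861414e+00]
scene 112 [ 0.3985 -0.3454  0.1698]
side 79 [ 0.3983 -0.3456  0.1703]
all [ 0.3984 -0.3456  0.1699]
```

```bash
python3 -m creep '{"claw":[0.6,0.6,0.6,0.6,0.6,0.6,0.6,0.6,0.6,0.6],"linear":[[-30,17,0],[-60,35,0],[-90,52,0],[-124,72,0],[-124,72,40],[-124,72,85],[-124,72,125],[-124,72,165],[-124,72,190],[-124,72,203]],"turn":[-0.14,-0.28,-0.42,-0.53,-0.53,-0.53,-0.53,-0.53,-0.53,-0.53]}' 25
python3 -m creep '{"claw":[0.6,0,0,0,0,0,0,0,0],"linear":[[0,0,0],[0,0,0],[0,0,0],[0,0,0],[0,0,0],[0,0,0],[0,0,0],[0,0,0],[0,0,0]],"turn":[0,0,0,0,0,0,0,0,0]}'
```

```text
time_s: 22.7
eef_pos: [0.3974, -0.3447, 0.1249]
eef_rot: [[0.996, -0.09, -0.003], [-0.09, -0.996, 0.003], [-0.003, -0.002, -1.0]]
ft_force: [0.4, 0.7, 0.3]
opening: 0.6
grip_force: 0.0
time_s: 23.6
eef_pos: [0.3984, -0.3456, 0.1278]
eef_rot: [[0.996, -0.09, 0.0], [-0.09, -0.996, -0.0], [0.0, 0.0, -1.0]]
ft_force: [0.8, 1.0, 4.4]
opening: 0.241
grip_force: 25.0
```

```bash
python3 -m creep '{"claw":[0,0,0,0,0,0,0,0,0,0],"linear":[[3,0,-18],[7,0,-30],[13,0,-41],[20,0,-52],[28,0,-61],[38,0,-70],[48,0,-76],[71,0,-86],[96,0,-89],[108,0,-88]],"turn":[0,0,0,0,0,0,0,0,0,0]}'
```

```text
time_s: 24.6
eef_pos: [0.5081, -0.3549, 0.2175]
eef_rot: [[0.996, -0.089, 0.002], [-0.089, -0.996, -0.001], [0.002, 0.0, -1.0]]
ft_force: [-1.2, 5.6, 9.6]
opening: 0.234
grip_force: 25.0
```

```bash
python3 -m creep '{"claw":[0,0,0,0,0,0,0],"linear":[[12.5,0,2],[21,0,5],[28.5,0,8],[34,0,11],[40,0,14],[45,0,18],[49.5,0,21]],"turn":[0,0,0,0,0,0,0]}'
python3 -m creep '{"claw":[0,0,0,0,0],"linear":[[2.5,0,2.5],[5,0,5],[7,0,7],[9,0,9],[9,0,9]],"turn":[0,0,0,0,0]}' 40
```

```text
time_s: 25.3
eef_pos: [0.5553, -0.3599, 0.1939]
eef_rot: [[0.996, -0.09, -0.001], [-0.09, -0.996, 0.0], [-0.001, -0.0, -1.0]]
ft_force: [0.0, -0.4, -0.3]
opening: 0.006
grip_force: 0.0
time_s: 25.8
eef_pos: [0.565, -0.3607, 0.1869]
eef_rot: [[0.996, -0.09, 0.003], [-0.09, -0.996, -0.001], [0.003, 0.001, -1.0]]
ft_force: [2.9, 1.4, 7.8]
opening: 0.005
grip_force: 3.6
```

The grip slipped, and the fingers closed past the ball. I'll rise and look.

```bash
python3 -m creep '{"claw":[0,0,0,0,0],"linear":[[0,0,-10],[0,0,-40],[0,0,-80],[0,0,-110],[0,0,-110]],"turn":[0,0,0,0,0]}'
python3 - <<'E'
from h import *
m,f,T=cam("side"); p,d=capture("side"); q,e=capture("wrist")
for o in spotter.spot_point("side","lever_ball")[:2]: print(o["p"],o["at"],deproj(m,f,T,d,*o["at"]))
q=q[::-1,::-1]
cv2.imwrite("pics/s5.png",np.hstack([cv2.resize(p[170:310,290:430,::-1],(400,400)),cv2.resize(q[:,:,::-1],(400,400))]))
E
```

```text
time_s: 26.3
eef_pos: [0.5647, -0.3612, 0.3009]
eef_rot: [[0.996, -0.09, 0.006], [-0.09, -0.996, -0.004], [0.006, 0.004, -1.0]]
ft_force: [0.3, 0.4, 1.4]
opening: 0.004
grip_force: 0.0
0.31 [399.4, 324.4] [ 0.36028913 -0.53402723  0.0214755 ]
```

View pics/s5.png

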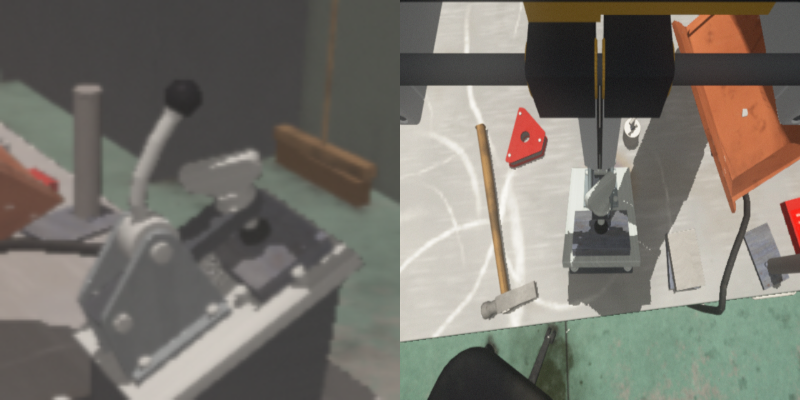

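The side crop shows the ball at (183,97), with the lever stalled at about 75 degrees. The wings look clear. I'll push the ball the rest of the way with the closed fingers from its -x side.

```bash
python3 -c "
from d import *
s=robot.get_state(); print(s['time_s'],np.array(s['eef_pos']),s['joint_pos'])
X=ballfit([.5183,-.3555,.256],('scene','side'))
E=np.array(s['eef_rot']); print('shift of tip onto ball centre', 1e3*(E.T@(X-np.array(s['eef_pos'])))+[0,0,26.5])
v=(X-[.4935,-.354,.1635]); print(np.degrees(np.arctan2(v[2],v@[.996,-.087,0])),np.linalg.norm(v))
from nut import nut; nut(35,('scene','side'))"
```

```text
26.45 [ 0.5638 -0.3606  0.2945] [-0.6236  0.5438  0.9162 -0.0001  1.6832  1.0375]
scene 104 [ 0.5173 -0.3549  0.2564]
side 127 [ 0.5174 -0.3554  0.2563]
all [ 0.5174 -0.3552  0.2563]
shift of tip onto ball centre [-46.654   -1.081   64.6963]
75.54074053796491 0.09588125322591676
scene 150 top 8.0 rect c -0.9 -0.2 size 14.6 53.6 angle from bar ccw -39.7 nut rad 1.48 centre [ 0.546  -0.3585  0.202 ]
side 162 top 6.8 rect c -0.2 -0.8 size 14.4 55.6 angle from bar ccw -39.8 nut rad 1.48 centre [ 0.5471 -0.3592  0.2014]
```

```bash
python3 -m creep '{"claw":[0,0,0,0,0,0],"linear":[[-40,-1,0],[-79,-1,0],[-79,-1,0],[-79,-1,40],[-79,-1,63],[-79,-1,63]],"turn":[0,0,0,0,0,0]}'
```

```text
time_s: 27.25
eef_pos: [0.4849, -0.3517, 0.2291]
eef_rot: [[0.996, -0.09, -0.004], [-0.09, -0.996, 0.004], [-0.005, -0.003, -1.0]]
ft_force: [0.4, 0.7, 0.2]
opening: 0.001
grip_force: 0.0
```

```bash
python3 -m creep '{"claw":[0,0,0,0,0,0,0,0],"linear":[[8,0,0],[14,0,0.5],[22,0,2.5],[30,0,6],[37.5,0,10],[43,0,13.5],[48.5,0,17.5],[48.5,0,17.5]],"turn":[0,0,0,0,0,0,0,0]}'
```

```text
time_s: 28.05
eef_pos: [0.5342, -0.3567, 0.2139]
eef_rot: [[0.996, -0.09, -0.001], [-0.09, -0.996, 0.001], [-0.001, -0.001, -1.0]]
ft_force: [-0.9, 0.4, 0.0]
opening: 0.007
grip_force: 0.0
```

```bash
cat > e.py <<'E'
from d import *
s=robot.get_state(); print(s['time_s'],np.array(s['eef_pos']))
for g in ([.5183,-.3555,.256],[.535,-.357,.25],[.556,-.359,.235]):
    try: X=ballfit(g,('scene','side'))
    except Exception as x: continue
    v=(X-[.4935,-.354,.1635]); print(np.degrees(np.arctan2(v[2],v@[.996,-.087,0])),np.linalg.norm(v))
E
python3 e.py
```

```text
28.05 [ 0.5342 -0.3567  0.2139]
scene 1
side 0
scene 23 [ 0.5534 -0.3569  0.2393]
side 49 [ 0.5407 -0.367   0.25  ]
all [ 0.5406 -0.3684  0.2496]
60.77802811997335 0.09918535651350999
scene 45 [ 0.5544 -0.3578  0.2378]
side 105 [ 0.5544 -0.3588  0.2375]
all [ 0.5545 -0.3585  0.2376]
50.48596222887897 0.09606696356588504
```

```bash
python3 -m creep '{"claw":[0,0,0,0,0],"linear":[[2,0,3],[4,0,5],[7,0,6],[10,0,6],[10,0,6]],"turn":[0,0,0,0,0]}'; python3 e.py | tail -4
```

```text
time_s: 28.85
eef_pos: [0.5409, -0.3577, 0.2087]
eef_rot: [[0.996, -0.091, -0.008], [-0.091, -0.996, 0.002], [-0.008, -0.001, -1.0]]
ft_force: [-25.8, 5.2, 7.5]
opening: 0.007
grip_force: 13.2
scene 35 [ 0.5585 -0.358   0.235 ]
side 91 [ 0.5589 -0.3591  0.2334]
all [ 0.559  -0.3588  0.2337]
46.91249179059133 0.09608374128562915
```

The lever is at its stop, at 46.9 degrees. I'll back off, rise and verify.

```bash
python3 -m creep '{"claw":[0,0,0,0,0,0,0,0],"linear":[[-8,0,0],[-25,0,-5],[-25,0,-50],[-50,0,-90],[-95,0,-130],[-95,0,-150],[-95,0,-150],[-95,0,-150]],"turn":[0,0,0,0,0,0,0,0]}'
python3 e.py | tail -4
python3 - <<'E'
from nut import *; nut(30,('scene','side'),c0=(.55,-.3588,.198))
C={}
for n in ("scene","side"):
    m,f,T=cam(n); p,d=capture(n); C[n]=p
    a=cv2.imread(f"pics/{n}0.png")[:,:,::-1]; print(n,"changed px",(np.abs(a.astype(int)-p).max(2)>60).sum())
    for o in spotter.spot_point(n,"blank_centre")[:1]: print(o["p"],o["at"])
cv2.imwrite("pics/s6.png",np.hstack([cv2.resize(C["side"][170:320,290:430,::-1],(400,428)),cv2.resize(C["scene"][170:420,230:464,::-1],(400,428))]))
E
```

```text
time_s: 29.95
eef_pos: [0.4494, -0.3493, 0.3587]
eef_rot: [[0.996, -0.09, 0.0], [-0.09, -0.996, -0.0], [0.0, 0.0, -1.0]]
ft_force: [0.2, 0.1, 0.1]
opening: 0.004
grip_force: 0.0
scene 89 [ 0.5591 -0.3588  0.2329]
side 114 [ 0.5595 -0.3591  0.2335]
all [ 0.5593 -0.359   0.2333]
46.59287121166766 0.09604012019576287
scene 23 top 23.0 rect c -3.9 1.0 size 19.1 67.2 angle from bar ccw -7.2 nut rad 0.91 centre [ 0.5407 -0.3569  0.2064]
side 60 top 24.2 rect c -1.0 -5.8 size 7.4 74.4 angle from bar ccw -4.1 nut rad 0.86 centre [ 0.5421 -0.3639  0.2089]
scene changed px 16979
0.64 [233.7, 393.7]
side changed px 11532
0.63 [256.1, 382.0]
```

View pics/s6.png

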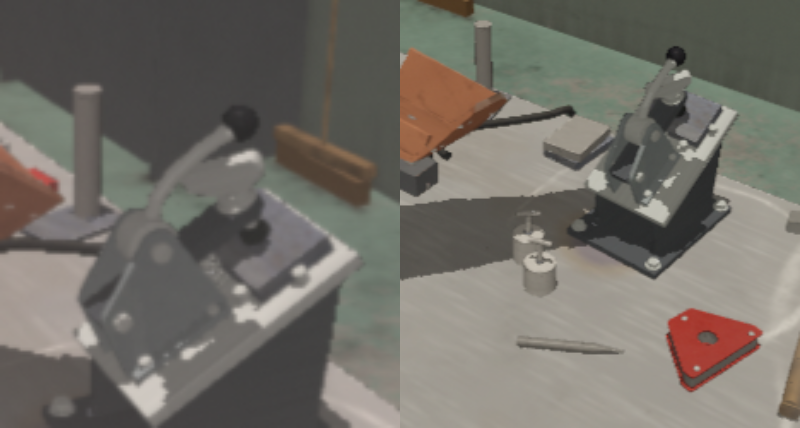

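The final picture shows the ball home at (240,122) in the side crop, with the foot down on the blank at (255,232). The blank is against its pins and the bystanders are in place, so I'm handing in.

```bash
python3 -c "
from cell import close_job; print(close_job())"
```

```text
the job is handed in; nothing more can be done
None
```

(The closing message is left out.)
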